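Tighten the lens ring with the pin spanner

ROBOT

A 6-joint arm with a two-finger parallel gripper is mounted at the origin on the work surface. World frame = base frame: x ahead of the robot, y to its left, z up, the work surface at z = 0. Lengths are in mm, angles in rad, forces in N, time in s.
With the tool pointing down it reaches from about 300 to 775 mm from the base axis. Payload 14.6 kg.
Tool frame: the origin (TCP) lies on the front face of the gripper's body, between the roots of the fingers; the fingertips stand 97 mm ahead of it and the grasp point (between the pads) lies 78 mm ahead of it; z points along the fingers, y is the line along which they close (so a half turn about z gives the same grasp; the last joint's range is limited). The gripper opens to 94 mm and grips with 3 to 60 N. Pads are 16 mm wide; open, the fingers measure 119 mm over their backs; the gripper's body (75 mm by 177 mm) begins 78 mm behind the grasp point.
Start: joints at [1.162, 0.3, 1.521, -0, 1.321, -0.067], TCP at [184.348, 518.175, 302.646] pointing down, gripper open.
Joint ranges: [-3.03, 3.03], [-0.79, 2.21], [0.23, 2.52], [-1.04, 4.18], [0, 3.07], [-2.55, 2.55]. Speed limits (rad/s): [2.22, 2.22, 2.57, 3.14, 3.14, 3.14].

INTERFACE

Orientations are given as [roll, pitch, yaw] about the fixed x, y, z axes, in that order (R = Rz(yaw) Ry(pitch) Rx(roll)).
In Python, from cell import * gives the robot as it stands.
- The arm moves only by the tool carry_out, never from a script. Its arguments are lists of equal length, an entry for each row: "slide": the shift along the world's x, y, z scaled (see below), a list of three; "dr": the turn, a rotation vector about the world's x, y, z scaled (see below), a list of three; "gripper": the opening in per cent of the stroke, from 0 (shut) to 100 (fully open). A call has 1 to 10 rows; each row is the pose to reach, as a shift and turn from the pose commanded when the call began, turning the shorter way round; what a row does not reach only later rows make up. The controller multiplies each number of a shift by 0.25 m and each number of a turn by 360 degrees. A row lasts 1/12 s, in which the tool goes at most 41.7 mm and 7.16 degrees, less where a joint would pass 70% of its speed; a pose out of reach is approached as far as the arm can. A call with a number of a shift or a turn outside -1 to 1 is refused whole. A call with a gripper value outside its range is refused whole. The fingers move at their own pace and stop on an object; "newtons" is the grip in N (left out, the last holds). Time passes only in rows, so rows that repeat a pose let the fingers close. It gives the time, the measured TCP pose, the force, the opening and the grip force at its end, in the units of the state.
- read_state(): the state, without advancing time (a new reading comes with each control period).
- camera(name): name is "scene" or "top" or "wrist"; returns the picture (420x560x3 uint8, red, green, blue); there is no depth.
- camera_model(name): a dict with "vfov" (degrees; the focal length in pixels is half the picture's height over the tangent of half this angle, whatever the lens; pixels are square), "cx", "cy" (the principal point, pixels), "k1" (the pictures are not rectified: a ray, as slopes to the right and down, at radius r is drawn at 1 + k1 r^2 times it, then the intrinsics apply), "R" (3x3) and "t" (3): a world point X has camera coordinates R X + t. Camera axes: x right, y down, z forward; pixel columns grow to the right and rows downward; lengths in mm; the calibration is good to about 2 mm. A picture is of the moment at which its call begins: read the wrist's pose just before it. camera_model takes no time and is no camera call; for the wrist camera it gives the pose at the moment of the call.
- sign_off(): hands the job in; it is judged then, once.
The state is a dict: "clock": time; "joints": joint angles; "qd": joint speeds; "effort": joint torques, N m; "eef_pos": TCP position; "eef_rot": TCP orientation; "wrist_force": force on the tool from outside, world axes, zero at the start; "moment": the same for the moment, N m; "finger_gap": finger opening in mm; "finger_force": force on a finger pad.
Only numpy, scipy, OpenCV 4.12 (cv2) and the standard library are available. Lean on these libraries where they do the work, as an engineer would, in place of code of your own. Each camera call takes 0.05 s, during which the arm holds its last target. There are 200 camera calls.

TASK

Take the two-pin spanner from its stand, seat both pins fully in the holes of the camera module's lens ring before you turn it, and turn the ring clockwise (seen from above) gently until you feel it reach its stop. Press lightly and stop turning as soon as it is tight, turn the ring only with the spanner, then put the spanner back upright in its stand, pins in the slot, and leave the loose kit parts alone.

Things in the scene. Friction and masses are not known exactly. Their poses are not given: they have to be found in the camera images.
- module: Fixed camera module lying lens up: orange block 80 mm wide, 42 mm high, on a 92 x 92 x 6 mm aluminium plate, with a black barrel of 37 mm radius on top; it does not move. Origin under its centre on the table, z up; place and yaw vary. The lens ring on top is its highest part, its flat face 59 mm above the origin.
- ring_centre (a point): Fixed point on the module, 59 mm above its origin: centre of the lens ring's upper face, on the ring's upright turning axis. Aluminium ring, 64 mm across, 9 mm thick, six like holes 7.5 mm across and 9 mm deep, evenly spaced on a circle of 22 mm radius; any opposite pair fits. Its angle varies and is not measured: see or feel for the holes. Tightens clockwise from above, dragging 0.1 to 0.2 N m, to a hard stop 0.55 to 1.15 rad from the start.
- lens_top (a point): Highest point of the dark lens in the ring's 21 mm bore, on the ring's axis. The ring's thread drives it straight down 3 mm for each radian of clockwise turn, 56.4 to 54.5 mm above the module's origin at the start and 52.9 mm when the ring is at its stop.
- spanner: Loose steel two-pin spanner, about 0.16 kg, upright in its stand. Origin: centre of the crossbar's underside; z up the handle, x along the crossbar. Crossbar 62 (x) x 26 (y) x 8 mm; flat-sided handle 28 (x) x 20 (y) mm, up to 62 mm above the origin, to be pinched across y. Two pins below, 5 mm thick, 8 mm long, round tips, at x = +-22 mm. Seated, the crossbar lies flat on the ring.
- pin_a (a point): Tip of the spanner's pin at x = +22 mm, 8 mm below the spanner's origin. In a ring hole the pins have 1.25 mm play, so the spanner turns up to 0.06 rad before it bears. At the stop 0.25 to 0.6 N m of turning is right, with a press under 10 N; the thread is damaged if all forces of the spanner on the ring (pressing, and turning at the pins 44 mm apart) add up to over 45 N.
- pin_b (a point): Tip of the spanner's pin at x = -22 mm, 8 mm below the spanner's origin. The ring's stop is stiff: in a firm grip each 0.01 rad turned beyond it adds about 0.3 N m, so go in small steps.
- stand: Fixed black block 90 (x) x 56 (y) x 20 mm that holds the spanner; origin under its centre on the table, z up. A slot 56 (x) x 11 (y) mm, 14 mm deep, lies in the middle of its top; the crossbar rests on the top along x (either way round) with both pins in the slot, spanner origin 20 mm above the stand's origin.
- wheel: Bystander: loose black rubber wheel lying flat, 66 mm across, 24 mm high. Leave it alone.
- gear: Bystander: loose grey plastic gear lying flat, 50 mm across, 15 mm high. Leave it alone.
- servo: Bystander: loose black servo motor 70 x 32 x 32 mm. Leave it alone.
Things that resemble listed ones, but are neither listed nor needed, are in the scene too. What is shaped like the spanner but orange or pink is not meant. What is shaped like the stand but blue or green is not meant.

How it is judged:
By the outcome, as a careful person would: the job done as asked, in the order asked, and still so for the second after the job is handed in, with the robot touching nothing.
It also fails if it takes over 72 s, if anything falls off the work surface, if the arm or the gripper's body presses on something with over 40 N, if the wrist force passes 120 N, or if a joint passes its speed limit or range.

## Working session

There is one attempt and no reset: what is moved stays moved. The work goes in short steps, Python scripts to look and compute and a tool call to move; the robot and the scene stay as the last step left them, time stands still between calls to the robot, and variables do not carry over. Pictures are saved under pics/ and viewed, at most 10 in all, crops included, and the job is handed in when it is done.

Besides the shell and the picture viewer there is one more tool, called by a JSON object that holds its "api" and its "payload". carry_out: Moves the arm, as the interface text tells. Its arguments: {"type":"object","properties":{"slide":{"type":"array","items":{"type":"array","items":{"type":"number","minimum":-1,"maximum":1}}},"dr":{"type":"array","items":{"type":"array","items":{"type":"number","minimum":-1,"maximum":1}}},"gripper":{"type":"array","items":{"type":"number"}},"newtons":{"type":"number"}},"required":["slide","dr","gripper"]}

```bash
mkdir -p pics; cat > h.py <<'E'
from cell import *
import numpy as np, cv2
def ray(name,u,v,m=None):
    m=m or camera_model(name); f=210/np.tan(np.radians(m["vfov"]/2))
    d=np.array([(u-m["cx"])/f,(v-m["cy"])/f]); s=d.copy()
    for _ in range(20): s=d/(1+m["k1"]*(s@s))
    R=np.array(m["R"]);t=np.array(m["t"])
    return -R.T@t, R.T@np.array([s[0],s[1],1])
def atz(name,u,v,z,m=None):
    c,d=ray(name,u,v,m); return (c+d*(z-c[2])/d[2]).round(1)
def proj(name,X,m=None):
    m=m or camera_model(name); f=210/np.tan(np.radians(m["vfov"]/2))
    c=np.array(m["R"])@np.array(X,float)+np.array(m["t"]); s=c[:2]/c[2]; s=s*(1+m["k1"]*(s@s))
    return (s*f+[m["cx"],m["cy"]]).round(1)
def save(name,fn):
    im=camera(name)[:,:,::-1]; cv2.imwrite("pics/"+fn,im); return im
E
python3 - <<'E'
from h import *
a=save("top","top.png"); b=save("scene","scene.png")
cv2.imwrite("pics/both.png",cv2.resize(a,(784,588)))
print(read_state()); 
for n in("top","scene","wrist"):
    m=camera_model(n); print(n,m["vfov"],m["k1"],np.round(m["R"],2).tolist(),np.round(m["t"],0))
E
```

```text
{'clock': 0.1, 'joints': array([ 1.16241109e+00,  3.00396799e-01,  1.52153491e+00, -5.51697855e-06,
        1.32072190e+00, -6.65814802e-02]), 'qd': array([-9.76702509e-04, -6.76605519e-05, -1.51142019e-03,  9.62224250e-04,
       -1.71355408e-03,  3.05004950e-04]), 'effort': array([ 4.39002915e-04, -5.32646549e+01, -3.53281581e+01,  7.08582276e-02,
        2.36070558e-02, -1.01256637e-04]), 'eef_pos': array([184.28896038, 518.05155179, 302.14656935]), 'eef_rot': array([-3.14053369e+00, -6.52556605e-05,  2.79979023e+00]), 'wrist_force': array([-0.31976629, -0.97235777,  0.24872549]), 'moment': array([-0.02593382,  0.01918549,  0.00827819]), 'finger_force': 0.0, 'finger_gap': 93.75349675399299}
top 50.15610671287983 -0.12301136373068773 [[0.01, -1.0, -0.02], [-0.99, -0.0, -0.16], [0.16, 0.02, -0.99]] [ -3. 552. 933.]
scene 53.619243547979906 -0.032259849596122596 [[-0.31, 0.95, 0.02], [0.52, 0.19, -0.83], [-0.8, -0.24, -0.55]] [ 165. -233. 1395.]
wrist 70.82395088346345 0.014589776556956223 [[0.34, 0.94, -0.0], [0.91, -0.32, 0.26], [0.24, -0.09, -0.97]] [-550.  -27.  392.]
```

View pics/both.png

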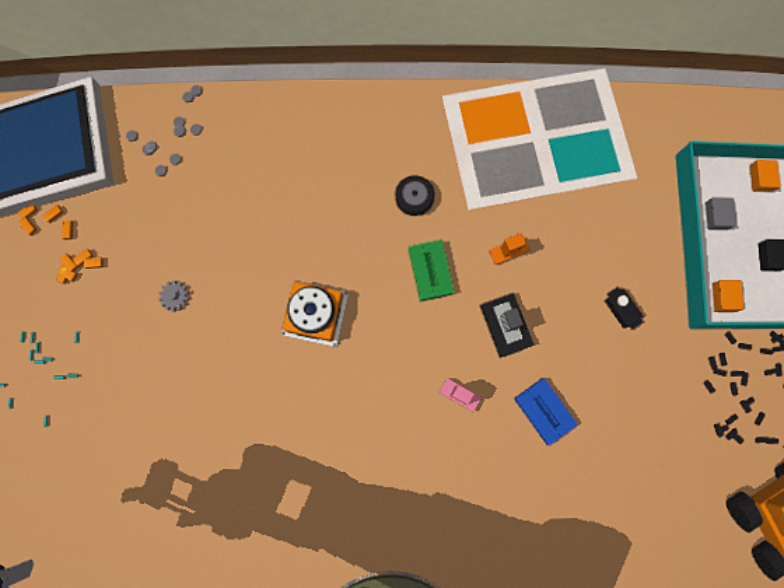

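View pics/scene.png

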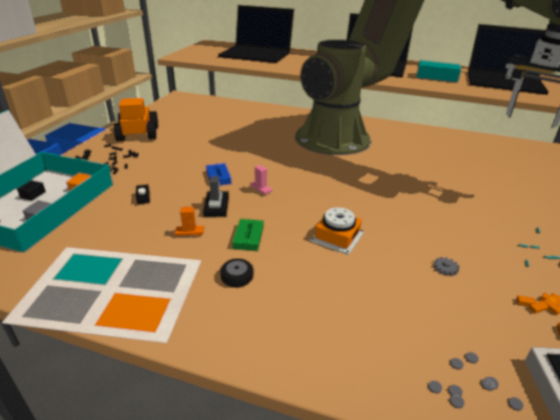

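The top view shows the module ring at about (222,221) in native pixels and the black stand with the steel spanner at about (363,231). I'll enlarge both.

```bash
python3 - <<'E'
from h import *
a=cv2.imread("pics/top.png")
f=lambda x,y:cv2.resize(a[y:y+66,x:x+66],(396,396),interpolation=cv2.INTER_CUBIC)
cv2.imwrite("pics/crop.png",np.hstack([f(190,188),f(330,198)]))
print(atz("top",222,221,59),atz("top",363,231.5,20),atz("top",366,227,82))
E
```

```text
[531.1 123.2  59. ] [ 514.1 -184.9   20. ] [ 516.2 -180.9   82. ]
```

View pics/crop.png

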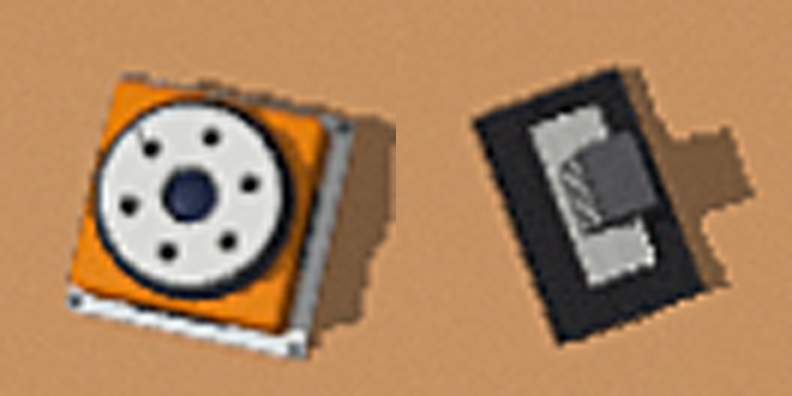

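The crop shows the ring centre at (190,194) with six holes. The stand corners are at (472,118), (612,68), (702,290) and (560,345), and the handle top runs from about (585,153) to (657,205).

```bash
python3 - <<'E'
from h import *
g=lambda p,z,x0,y0,o:atz("top",x0+(p[0]-o+.5)/6-.5,y0+(p[1]+.5)/6-.5,z)
S=np.array([g(p,20,330,198,396) for p in[(472,118),(612,68),(702,290),(560,345)]]);print(S,S.mean(0))
l=(S[2]+S[3]-S[0]-S[1])/2; print("stand yaw",np.arctan2(l[1],l[0]),np.hypot(*l[:2]))
H=np.array([g(p,82,330,198,396) for p in[(585,153),(635,132),(657,205),(605,226)]]);print(H.mean(0))
l=(H[2]+H[3]-H[0]-H[1])/2; print("handle yaw",np.arctan2(l[1],l[0]),np.hypot(*l[:2]))
C=g((190,194),59,190,188,0)
P=np.array([g(p,59,190,188,0) for p in[(151,148),(211,137),(250,184),(228,241),(168,251),(129,205)]]);c=P.mean(0);print(C,c)
d=P-c;print(np.hypot(d[:,0],d[:,1]),np.mod(np.arctan2(d[:,1],d[:,0]),np.pi/3))
E
```

```text
[[ 546.  -139.2   20. ]
 [ 565.  -191.8   20. ]
 [ 482.1 -223.3   20. ]
 [ 461.8 -170.3   20. ]] [ 513.725 -181.15    20.   ]
stand yaw -2.7831499381808724 89.22047130563699
[ 515.325 -183.      82.   ]
handle yaw -2.885136073963558 26.41386946284093
[533.5 124.9  59. ] [533.4 125.1  59. ]
[21.98590458 22.01090639 22.03020654 22.06195821 21.72763218 22.06558406] [0.70813293 0.71395325 0.69695622 0.70518479 0.70943672 0.70588437]
```

{"api": "carry_out", "payload": {"slide": [[0.44,-0.93,0],[0.44,-0.93,0],[0.44,-0.93,0],[0.44,-0.93,0],[0.44,-0.93,0],[0.44,-0.93,0],[0.44,-0.93,0]], "dr": [[0,0,0.037],[0,0,0.037],[0,0,0.037],[0,0,0.037],[0,0,0.037],[0,0,0.037],[0,0,0.037]], "gripper": [60,60,60,60,60,60,60]}}

```text
clock: 0.68
eef_pos: [295.7, 281.8, 302.6]
eef_rot: [-3.141, 0.0, 3.029]
wrist_force: [-1.2, 1.0, -0.3]
finger_gap: 56.7
finger_force: 0.0
```

{"api": "carry_out", "payload": {"slide": [[0.44,-0.93,0],[0.44,-0.93,0],[0.44,-0.93,0],[0.44,-0.93,0],[0.44,-0.93,0],[0.44,-0.93,0],[0.44,-0.93,0]], "dr": [[0,0,0.037],[0,0,0.037],[0,0,0.037],[0,0,0.037],[0,0,0.037],[0,0,0.037],[0,0,0.037]], "gripper": [60,60,60,60,60,60,60]}}

```text
clock: 1.27
eef_pos: [405.2, 50.3, 302.6]
eef_rot: [-3.141, 0.0, -3.02]
wrist_force: [0.6, 1.0, 0.2]
finger_gap: 56.2
finger_force: 0.0
```

{"api": "carry_out", "payload": {"slide": [[0.44,-0.94,-0.2],[0.44,-0.94,-0.2],[0.44,-0.94,-0.2],[0.44,-0.94,-0.2],[0.44,-0.94,-0.2],[0.44,-0.94,-0.2],[0.44,-0.94,-0.2],[0.44,-0.94,-0.2],[0.44,-0.94,-0.2]], "dr": [[0,0,0.037],[0,0,0.037],[0,0,0.037],[0,0,0.037],[0,0,0.037],[0,0,0.037],[0,0,0.037],[0,0,0.037],[0,0,0.037]], "gripper": [60,60,60,60,60,60,60,60,60]}}

```text
clock: 2.02
eef_pos: [514.4, -182.3, 251.5]
eef_rot: [3.14, -0.001, -2.788]
wrist_force: [0.3, -0.2, 0.1]
finger_gap: 56.0
finger_force: 0.0
```

```bash
python3 - <<'E'
from h import *
import json
s=read_state();print(s["eef_pos"],s["eef_rot"],s["joints"])
m=camera_model("wrist");a=save("wrist","w1.png")
json.dump({k:np.array(v).tolist() for k,v in m.items()},open("w1.json","w"))
c=proj("wrist",[514.5,-182,40]);print(c)
x,y=[int(np.clip(q-140,0,w-280)) for q,w in zip(c,(560,420))]
print(x,y);cv2.imwrite("pics/w1c.png",cv2.resize(a[y:y+280,x:x+280],(560,560),interpolation=cv2.INTER_CUBIC))
E
```

```text
[ 514.37003575 -182.32809173  251.53632036] [ 3.14010960e+00 -1.37090270e-03 -2.78752779e+00] [-4.07807322e-01  3.38049795e-01  1.59398276e+00  1.35393267e-04
  1.21157573e+00 -2.33271522e+00]
[273.7 203.5]
133 63
```

View pics/w1c.png

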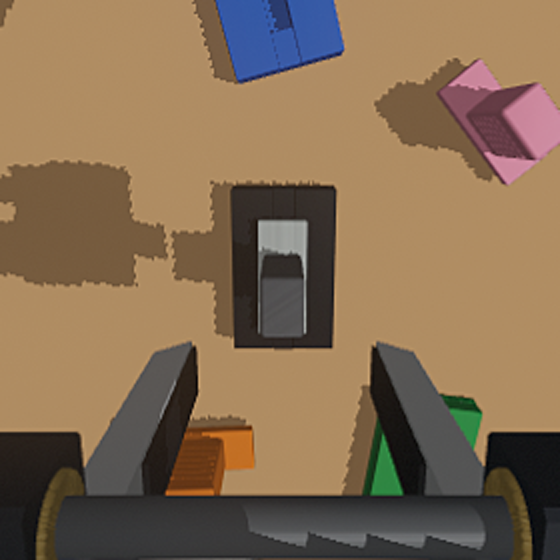

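The wrist view shows the steel spanner in the black stand, aligned between the fingers. The handle top face spans (257,278) to (306,337) in the crop.

```bash
python3 - <<'E'
from h import *
import json
m=json.load(open("w1.json"))
g=lambda p,z:atz("wrist",133+(p[0]+.5)/2-.5,63+(p[1]+.5)/2-.5,z,m)
H=np.array([g(p,82) for p in[(260,278),(303,278),(306,337),(257,337)]]);print(H,H.mean(0))
S=np.array([g(p,20) for p in[(232,186),(336,186),(333,347),(235,347)]]);print(S,S.mean(0))
for L in(H,S):
    l=(L[2]+L[3]-L[0]-L[1])/2; w=L[1]+L[2]-L[0]-L[3];print(np.arctan2(l[1],l[0]),np.hypot(*l[:2]),np.hypot(*w[:2])/2)
B=np.array([g(p,28) for p in[(258,219),(307,219)]]);print(B,B.mean(0))
E
```

```text
[[ 506.1 -196.1   82. ]
 [ 499.6 -178.3   82. ]
 [ 524.8 -167.3   82. ]
 [ 532.5 -188.1   82. ]] [ 515.75 -182.45   82.  ]
[[ 479.5 -223.7   20. ]
 [ 460.6 -172.3   20. ]
 [ 545.  -140.7   20. ]
 [ 564.2 -192.8   20. ]] [ 512.325 -182.375   20.   ]
0.35281075786656585 27.493453766305862 20.564532574313446
0.3540313692611057 90.14025183013415 55.14494537126681
[[ 490.  -205.1   28. ]
 [ 481.2 -181.1   28. ]] [ 485.6 -193.1   28. ]
```

The spanner centre is within 1 mm of the TCP and the yaw matches, so I'll descend and grip.

{"api": "carry_out", "payload": {"slide": [[0,0,-0.15],[0,0,-0.3],[0,0,-0.4],[0,0,-0.46],[0,0,-0.46],[0,0,-0.46]], "dr": [[0,0,0],[0,0,0],[0,0,0],[0,0,0],[0,0,0],[0,0,0]], "gripper": [60,60,60,60,60,60], "newtons": 40}}

```text
clock: 2.57
eef_pos: [514.4, -180.8, 138.2]
eef_rot: [3.141, -0.0, -2.785]
wrist_force: [-0.5, -0.4, 1.6]
finger_gap: 56.4
finger_force: 0.0
```

{"api": "carry_out", "payload": {"slide": [[0,0,0],[0,0,0],[0,0,0],[0,0,0],[0,0,0],[0,0,0],[0,0,0],[0,0,0]], "dr": [[0,0,0],[0,0,0],[0,0,0],[0,0,0],[0,0,0],[0,0,0],[0,0,0],[0,0,0]], "gripper": [0,0,0,0,0,0,0,0], "newtons": 60}}

```text
clock: 3.23
eef_pos: [514.4, -181.9, 137.9]
eef_rot: [-3.141, 0.0, -2.786]
wrist_force: [-1.1, 0.4, 2.9]
finger_gap: 20.0
finger_force: 60.0
```

```bash
python3 - <<'E'
from h import *
s=read_state();print({k:np.round(s[k],3) for k in("clock","eef_pos","eef_rot","wrist_force","moment","finger_gap","finger_force")})
E
```

```text
{'clock': np.float64(3.233), 'eef_pos': array([ 514.43 , -181.908,  137.905]), 'eef_rot': array([-3.141,  0.   , -2.786]), 'wrist_force': array([-1.087,  0.358,  2.87 ]), 'moment': array([ 0.141,  0.175, -0.039]), 'finger_gap': np.float64(19.984), 'finger_force': np.float64(60.002)}
```

{"api": "carry_out", "payload": {"slide": [[0,0,0.04],[0,0,0.12],[0,0,0.28],[0,0,0.44],[0,0,0.44]], "dr": [[0,0,0],[0,0,0],[0,0,0],[0,0,0],[0,0,0]], "gripper": [0,0,0,0,0]}}

```text
clock: 3.65
eef_pos: [515.9, -182.5, 255.6]
eef_rot: [-3.134, 0.008, -2.786]
wrist_force: [0.2, -0.0, -0.8]
finger_gap: 19.9
finger_force: 60.0
```

{"api": "carry_out", "payload": {"slide": [[0.1,0.1,0],[0.1,0.23,0],[0.1,0.36,0],[0.1,0.5,0],[0.1,0.64,0],[0.1,0.66,0],[0.1,0.66,0]], "dr": [[0,0,0.01],[0,0,0.02],[0,0,0.028],[0,0,0.028],[0,0,0.028],[0,0,0.028],[0,0,0.028]], "gripper": [0,0,0,0,0,0,0]}}

```text
clock: 4.23
eef_pos: [539.2, -15.1, 247.9]
eef_rot: [3.142, 0.0, -2.607]
wrist_force: [0.4, -0.6, -1.9]
finger_gap: 19.8
finger_force: 60.0
```

{"api": "carry_out", "payload": {"slide": [[0.05,0.12,0],[0.1,0.25,0],[0.1,0.38,0],[0.1,0.51,0],[0.1,0.63,0],[0.1,0.67,0],[0.1,0.67,0],[0.1,0.67,0],[0.1,0.67,0]], "dr": [[0,0,0.01],[0,0,0.02],[0,0,0.028],[0,0,0.028],[0,0,0.028],[0,0,0.028],[0,0,0.028],[0,0,0.028],[0,0,0.028]], "gripper": [0,0,0,0,0,0,0,0,0]}}

```text
clock: 4.98
eef_pos: [564.6, 149.0, 247.7]
eef_rot: [-3.141, -0.0, -2.436]
wrist_force: [0.3, -0.8, -1.5]
finger_gap: 19.7
finger_force: 60.0
```

```bash
python3 - <<'E'
from h import *
import json
s=read_state();print({k:np.round(s[k],3) for k in("clock","eef_pos","eef_rot","wrist_force","moment","finger_gap","finger_force")})
m=camera_model("wrist");a=save("wrist","w2.png")
json.dump({k:np.array(v).tolist() for k,v in m.items()},open("w2.json","w"))
print(proj("wrist",[534,124.5,59]))
cv2.imwrite("pics/w2c.png",cv2.resize(a,(784,588),interpolation=cv2.INTER_CUBIC))
E
```

```text
{'clock': np.float64(4.983), 'eef_pos': array([564.609, 149.03 , 247.657]), 'eef_rot': array([-3.141, -0.   , -2.436]), 'wrist_force': array([ 0.339, -0.806, -1.543]), 'moment': array([ 0.053, -0.01 ,  0.024]), 'finger_gap': np.float64(19.701), 'finger_force': np.float64(59.999)}
[275.7 168.3]
```

View pics/w2c.png

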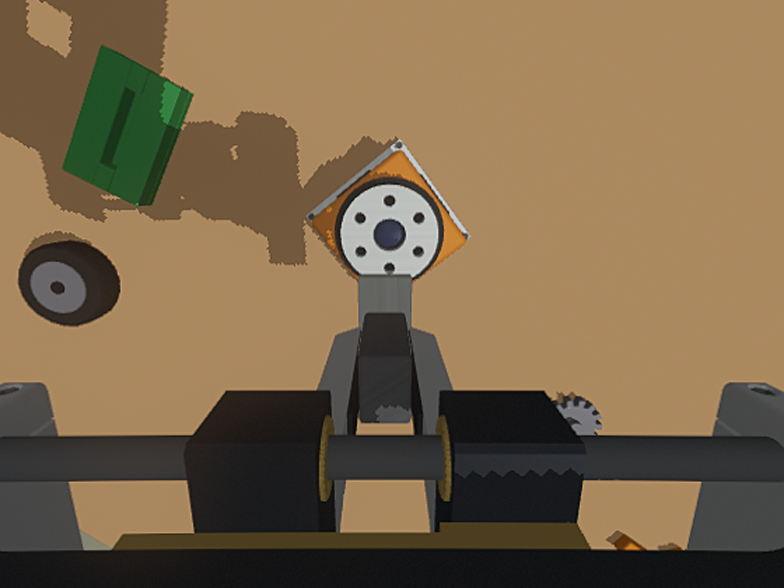

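The wrist view shows the ring at about (390,235) in the view with its holes clear. One hole pair lies almost along the spanner's axis, and the bar's far edge runs (358,275) to (412,275).

```bash
python3 - <<'E'
from h import *
import json
m=json.load(open("w2.json"));a=cv2.imread("pics/w2.png")
k=np.array([[389,200],[418,217],[418,251],[389,268],[360,251],[360,217]])/1.4
gr=255-cv2.cvtColor(a,cv2.COLOR_BGR2GRAY).astype(float);P=[]
for u,v in k:
    x,y=int(round(u)),int(round(v));w=np.clip(gr[y-6:y+7,x-6:x+7]-80,0,None)
    Y,X=np.mgrid[y-6:y+7,x-6:x+7];P.append(((w*X).sum()/w.sum(),(w*Y).sum()/w.sum()))
print(np.round(P,1).tolist())
W=np.array([atz("wrist",*p,59,m) for p in P]);
for use in([0,1,2,3,4,5],[0,1,2,4,5]):
    from scipy.optimize import least_squares
    th=lambda q,i:q[2]-np.pi/3*i
    r=least_squares(lambda q:np.ravel([[q[0]+22*np.cos(th(q,i))-W[i,0],q[1]+22*np.sin(th(q,i))-W[i,1]] for i in use]),[534,124,0.7+np.pi])
    print(r.x,r.x[2]-np.pi,np.round(r.fun,1))
t=np.array([564.609,149.03]);y=-2.436
R=np.array([[np.cos(y),-np.sin(y)],[np.sin(y),np.cos(y)]])
for p in[(31,13),(31,-13)]:
    print(proj("wrist",[*(t+R@p),247.66-117.9+8],m)*1.4)
E
```

```text
[[277.8, 143.0], [298.7, 155.2], [298.3, 179.2], [277.8, 192.7], [257.3, 179.2], [256.9, 155.3]]
[532.35       125.56666667   3.84970749] 0.7081148315533441 [ 0.1  0.2  0.2  0.2  0.2  0.2 -1.  -0.9  0.3  0.2  0.2  0.1]
[532.14305385 125.38076755   3.84940666] 0.7078140082891906 [-0.1 -0.  -0.   0.   0.   0.   0.1  0.1 -0.  -0. ]
[357.14 274.82]
[411.46 274.82]
```

{"api": "carry_out", "payload": {"slide": [[-0.064,-0.051,0],[-0.128,-0.102,0],[-0.128,-0.102,-0.08],[-0.128,-0.102,-0.16],[-0.128,-0.102,-0.2],[-0.128,-0.102,-0.22],[-0.128,-0.102,-0.22],[-0.128,-0.102,-0.22],[-0.128,-0.102,-0.22]], "dr": [[0,0,0.0004],[0,0,0.0004],[0,0,0.0004],[0,0,0.0004],[0,0,0.0004],[0,0,0.0004],[0,0,0.0004],[0,0,0.0004],[0,0,0.0004]], "gripper": [0,0,0,0,0,0,0,0,0]}}

```text
clock: 5.78
eef_pos: [532.8, 125.1, 193.6]
eef_rot: [-3.141, 0.001, -2.432]
wrist_force: [0.4, 0.4, -0.7]
finger_gap: 19.6
finger_force: 60.0
```

```bash
python3 - <<'E'
from h import *
import json
m=camera_model("wrist")
a=save("wrist","w3.png")
s=read_state();print({k:np.round(s[k],4) for k in("clock","eef_pos","eef_rot","wrist_force","moment","finger_gap","finger_force")})
c=proj("wrist",[532.4,125.1,59]);print(c)
x,y=[int(np.clip(q-100,0,w-200)) for q,w in zip(c,(560,420))];print(x,y)
cv2.imwrite("pics/w3c.png",cv2.resize(a[y:y+200,x:x+200],(600,600),interpolation=cv2.INTER_CUBIC))
E
```

```text
{'clock': np.float64(5.8333), 'eef_pos': array([532.7206, 125.1808, 193.5523]), 'eef_rot': array([-3.1409e+00,  1.2000e-03, -2.4316e+00]), 'wrist_force': array([ 0.4256,  0.102 , -1.0769]), 'moment': array([ 0.0776,  0.0011, -0.0315]), 'finger_gap': np.float64(19.7131), 'finger_force': np.float64(59.9994)}
[274.7 227.4]
174 127
```

View pics/w3c.png

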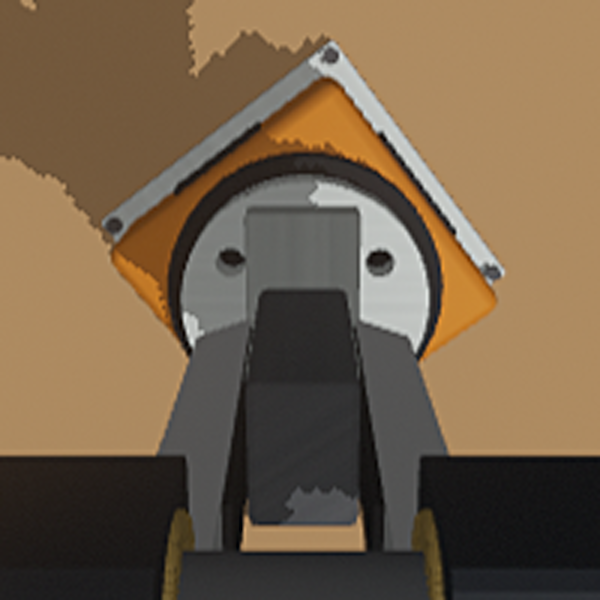

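The two side holes are at (231,261) and (379,261), flanking the bar's far end, whose corners are at (246,208) and (360,208).

```bash
python3 - <<'E'
from h import *
m=camera_model("wrist");s=read_state();T=s["eef_pos"];y=s["eef_rot"][2]
print(T,y)
g=lambda p,z:atz("wrist",174+(p[0]+.5)/3-.5,127+(p[1]+.5)/3-.5,z,m)
R=np.array([[np.cos(y),-np.sin(y)],[np.sin(y),np.cos(y)]])
for p,z in[((231,261),59),((379,261),59),((246,208),T[2]-109.9),((360,208),T[2]-109.9)]:
    print("tool frame",R.T@(g(p,z)[:2]-T[:2]))
E
```

```text
[532.72058962 125.18076972 193.55233439] -2.43161223852319
tool frame [11.38418663 18.27637785]
tool frame [ 11.40883733 -19.58890166]
tool frame [31.03041578 12.59873042]
tool frame [ 30.96349224 -12.79291232]
```

{"api": "carry_out", "payload": {"slide": [[-0.002,0.0006,0],[-0.002,0.0006,-0.01],[-0.002,0.0006,-0.02],[-0.002,0.0006,-0.03],[-0.002,0.0006,-0.037],[-0.002,0.0006,-0.043],[-0.002,0.0006,-0.043],[-0.002,0.0006,-0.043]], "dr": [[0,0,-0.0003],[0,0,-0.0003],[0,0,-0.0003],[0,0,-0.0003],[0,0,-0.0003],[0,0,-0.0003],[0,0,-0.0003],[0,0,-0.0003]], "gripper": [0,0,0,0,0,0,0,0]}}

```text
clock: 6.5
eef_pos: [531.8, 125.3, 181.8]
eef_rot: [3.142, -0.0, -2.433]
wrist_force: [-0.1, 0.7, -1.4]
finger_gap: 19.5
finger_force: 60.0
```

{"api": "carry_out", "payload": {"slide": [[0,0,-0.006],[0,0,-0.011],[0,0,-0.015],[0,0,-0.015],[0,0,-0.015]], "dr": [[0,0,0],[0,0,0],[0,0,0],[0,0,0],[0,0,0]], "gripper": [0,0,0,0,0]}}

```text
clock: 6.92
eef_pos: [531.8, 125.3, 178.1]
eef_rot: [3.142, -0.0, -2.433]
wrist_force: [0.5, -0.5, -1.5]
finger_gap: 19.6
finger_force: 60.0
```

{"api": "carry_out", "payload": {"slide": [[0,0,-0.001],[0,0,-0.002],[0,0,-0.002],[0,0,-0.002],[0,0,-0.002]], "dr": [[0,0,0],[0,0,0],[0,0,0],[0,0,0],[0,0,0]], "gripper": [0,0,0,0,0]}}

```text
clock: 7.33
eef_pos: [531.9, 125.3, 177.7]
eef_rot: [-3.142, 0.0, -2.433]
wrist_force: [-1.3, -0.1, -2.7]
finger_gap: 19.8
finger_force: 60.0
```

{"api": "carry_out", "payload": {"slide": [[0,0,-0.001],[0,0,-0.002],[0,0,-0.002],[0,0,-0.002]], "dr": [[0,0,0],[0,0,0],[0,0,0],[0,0,0]], "gripper": [0,0,0,0]}}

```text
clock: 7.67
eef_pos: [531.8, 125.3, 177.1]
eef_rot: [3.142, -0.0, -2.433]
wrist_force: [0.0, 0.5, -2.2]
finger_gap: 19.6
finger_force: 60.0
```

{"api": "carry_out", "payload": {"slide": [[0,0,-0.001],[0,0,-0.001],[0,0,-0.001]], "dr": [[0,0,0],[0,0,0],[0,0,0]], "gripper": [0,0,0]}}

```text
clock: 7.92
eef_pos: [531.9, 125.3, 176.9]
eef_rot: [-3.142, 0.0, -2.433]
wrist_force: [-0.3, -0.2, -1.5]
finger_gap: 19.8
finger_force: 60.0
```

{"api": "carry_out", "payload": {"slide": [[0,0,-0.001],[0,0,-0.001],[0,0,-0.001]], "dr": [[0,0,0],[0,0,0],[0,0,0]], "gripper": [0,0,0]}}

```text
clock: 8.17
eef_pos: [531.9, 125.3, 176.9]
eef_rot: [-3.141, 0.0, -2.434]
wrist_force: [-1.5, -0.7, 3.0]
finger_gap: 19.1
finger_force: 60.0
```

{"api": "carry_out", "payload": {"slide": [[0,0,-0.001],[0,0,-0.001],[0,0,-0.001]], "dr": [[0,0,0],[0,0,0],[0,0,0]], "gripper": [0,0,0]}}

```text
clock: 8.42
eef_pos: [531.9, 125.4, 176.9]
eef_rot: [-3.141, 0.0, -2.433]
wrist_force: [-2.7, -0.3, 6.5]
finger_gap: 19.4
finger_force: 60.0
```

{"api": "carry_out", "payload": {"slide": [[0,0,0.001],[0,0,0.001],[0,0,0.001],[0,0,0.001],[0,0,0.001],[0,0,0.001],[0,0,0.001],[0,0,0.001],[0,0,0.001]], "dr": [[0,0,-0.002],[0,0,-0.005],[0,0,-0.01],[0,0,-0.015],[0,0,-0.02],[0,0,-0.025],[0,0,-0.03],[0,0,-0.03],[0,0,-0.03]], "gripper": [0,0,0,0,0,0,0,0,0]}}

```text
clock: 9.17
eef_pos: [532.1, 125.3, 176.9]
eef_rot: [-3.141, 0.001, -2.622]
wrist_force: [0.4, 0.2, 4.2]
finger_gap: 19.7
finger_force: 60.0
```

```bash
cat > r.py <<'E'
from h import *
s=read_state();print({k:np.round(s[k],3).tolist() for k in("clock","eef_pos","eef_rot","wrist_force","moment","joints")})
E
python3 r.py
```

```text
{'clock': 9.167, 'eef_pos': [532.085, 125.298, 176.882], 'eef_rot': [-3.141, 0.001, -2.622], 'wrist_force': [0.366, 0.221, 4.159], 'moment': [-0.045, -0.081, -0.002], 'joints': [0.164, 0.429, 1.659, -0.0, 1.053, -1.926]}
```

{"api": "carry_out", "payload": {"slide": [[0,0,0],[0,0,0],[0,0,0],[0,0,0],[0,0,0],[0,0,0]], "dr": [[0,0,-0.005],[0,0,-0.01],[0,0,-0.015],[0,0,-0.02],[0,0,-0.025],[0,0,-0.03]], "gripper": [0,0,0,0,0,0]}}

```text
clock: 9.67
eef_pos: [532.1, 125.3, 176.9]
eef_rot: [-3.141, 0.001, -2.811]
wrist_force: [0.4, -0.8, 4.4]
finger_gap: 19.6
finger_force: 60.0
```

```bash
python3 r.py
```

```text
{'clock': 9.667, 'eef_pos': [532.065, 125.342, 176.892], 'eef_rot': [-3.141, 0.001, -2.811], 'wrist_force': [0.41, -0.806, 4.403], 'moment': [-0.029, -0.033, 0.232], 'joints': [0.164, 0.429, 1.659, -0.0, 1.053, -1.737]}
```

{"api": "carry_out", "payload": {"slide": [[0,0,0],[0,0,0],[0,0,0],[0,0,0],[0,0,0],[0,0,0]], "dr": [[0,0,-0.004],[0,0,-0.008],[0,0,-0.012],[0,0,-0.016],[0,0,-0.02],[0,0,-0.022]], "gripper": [0,0,0,0,0,0]}}

```text
clock: 10.17
eef_pos: [532.1, 125.3, 176.9]
eef_rot: [-3.141, 0.001, -2.949]
wrist_force: [1.1, -0.3, 4.1]
finger_gap: 19.5
finger_force: 60.0
```

```bash
python3 r.py
```

```text
{'clock': 10.167, 'eef_pos': [532.059, 125.342, 176.864], 'eef_rot': [-3.141, 0.001, -2.949], 'wrist_force': [1.064, -0.255, 4.124], 'moment': [-0.084, -0.12, 0.191], 'joints': [0.164, 0.429, 1.659, -0.0, 1.053, -1.599]}
```

Engaged, with about 0.2 N m of drag. I'll lower the grip so it also limits torque, then continue in small steps.

{"api": "carry_out", "payload": {"slide": [[0,0,0],[0,0,0],[0,0,0],[0,0,0],[0,0,0]], "dr": [[0,0,0],[0,0,-0.002],[0,0,-0.004],[0,0,-0.006],[0,0,-0.006]], "gripper": [0,0,0,0,0], "newtons": 18}}

```text
clock: 10.58
eef_pos: [532.0, 125.3, 176.8]
eef_rot: [-3.141, 0.001, -2.987]
wrist_force: [1.2, 0.3, 5.1]
finger_gap: 20.0
finger_force: 18.0
```

```bash
cat > r.py <<'E'
from h import *
s=read_state();print(*[np.round(s[k],3).tolist() for k in("eef_pos","wrist_force","moment")],"yaw",round(s["eef_rot"][2],4),"Jeff",np.round(s["effort"][5],3),s["finger_gap"].round(2))
E
python3 r.py
```

```text
Traceback (most recent call last):
  File "r.py", line 2, in <module>
    s=read_state();print(*[np.round(s[k],3).tolist() for k in("eef_pos","wrist_force","moment")],"yaw",round(s["eef_rot"][2],4),"Jeff",np.round(s["effort"][5],3),s["finger_gap"].round(2))
                                                                                                                                                                  ^^^^^^^^^^^^^^^^^^^^^
AttributeError: 'float' object has no attribute 'round'
```

```bash
sed -i 's/s\["finger_gap"\].round(2)/round(float(s["finger_gap"]),2)/' r.py; python3 r.py
```

```text
[532.049, 125.304, 176.849] [1.193, 0.267, 5.145] [-0.052, -0.286, 0.142] yaw -2.9868 Jeff 0.427 20.05
```

{"api": "carry_out", "payload": {"slide": [[0,0,0],[0,0,0]], "dr": [[0,0,-0.0015],[0,0,-0.003]], "gripper": [0,0]}}

```text
clock: 10.75
eef_pos: [532.1, 125.3, 176.9]
eef_rot: [-3.142, 0.001, -3.005]
wrist_force: [1.7, 0.1, 5.4]
finger_gap: 20.3
finger_force: 18.0
```

```bash
python3 r.py
```

```text
[532.056, 125.308, 176.864] [1.675, 0.092, 5.366] [-0.068, -0.238, 0.197] yaw -3.0053 Jeff -0.094 20.28
```

{"api": "carry_out", "payload": {"slide": [[0,0,0],[0,0,0]], "dr": [[0,0,-0.0015],[0,0,-0.003]], "gripper": [0,0]}}

```text
clock: 10.92
eef_pos: [532.0, 125.3, 176.9]
eef_rot: [-3.142, 0.001, -3.024]
wrist_force: [2.0, -0.7, 4.6]
finger_gap: 19.8
finger_force: 18.0
```

```bash
python3 r.py
```

```text
[532.036, 125.321, 176.858] [2.043, -0.692, 4.621] [-0.076, -0.242, 0.179] yaw -3.0242 Jeff -0.055 19.82
```

{"api": "carry_out", "payload": {"slide": [[0,0,0],[0,0,0]], "dr": [[0,0,-0.0015],[0,0,-0.003]], "gripper": [0,0]}}

```text
clock: 11.08
eef_pos: [532.0, 125.3, 176.9]
eef_rot: [-3.142, 0.001, -3.043]
wrist_force: [1.7, -1.1, 5.4]
finger_gap: 20.2
finger_force: 18.0
```

```bash
python3 r.py
```

```text
[532.034, 125.346, 176.85] [1.668, -1.074, 5.39] [-0.095, -0.246, 0.127] yaw -3.043 Jeff -0.054 20.17
```

{"api": "carry_out", "payload": {"slide": [[0,0,0],[0,0,0]], "dr": [[0,0,-0.0015],[0,0,-0.003]], "gripper": [0,0]}}

```text
clock: 11.25
eef_pos: [532.0, 125.3, 176.9]
eef_rot: [3.142, 0.001, -3.062]
wrist_force: [0.8, 0.0, 4.6]
finger_gap: 20.2
finger_force: 18.0
```

```bash
python3 r.py
```

```text
[532.04, 125.328, 176.864] [0.803, 0.038, 4.565] [-0.007, -0.271, 0.158] yaw -3.0618 Jeff -0.054 20.19
```

{"api": "carry_out", "payload": {"slide": [[0,0,0],[0,0,0]], "dr": [[0,0,-0.0017],[0,0,-0.0035]], "gripper": [0,0]}}

```text
clock: 11.42
eef_pos: [532.1, 125.3, 176.9]
eef_rot: [3.142, 0.001, -3.084]
wrist_force: [1.7, -0.4, 5.4]
finger_gap: 20.2
finger_force: 18.0
```

```bash
python3 r.py
```

```text
[532.053, 125.326, 176.869] [1.734, -0.443, 5.441] [-0.022, -0.29, 0.198] yaw -3.0839 Jeff -0.121 20.2
```

{"api": "carry_out", "payload": {"slide": [[0,0,0],[0,0,0]], "dr": [[0,0,-0.0017],[0,0,-0.0035]], "gripper": [0,0]}}

```text
clock: 11.58
eef_pos: [532.1, 125.4, 176.9]
eef_rot: [3.142, 0.001, -3.106]
wrist_force: [1.4, -0.2, 5.3]
finger_gap: 19.8
finger_force: 18.0
```

```bash
python3 r.py
```

```text
[532.06, 125.35, 176.865] [1.359, -0.22, 5.257] [-0.065, -0.347, 0.17] yaw -3.1059 Jeff -0.112 19.84
```

{"api": "carry_out", "payload": {"slide": [[0,0,0],[0,0,0]], "dr": [[0,0,-0.0017],[0,0,-0.0035]], "gripper": [0,0]}}

```text
clock: 11.75
eef_pos: [532.1, 125.3, 176.9]
eef_rot: [3.142, 0.001, -3.128]
wrist_force: [1.4, -0.3, 5.4]
finger_gap: 20.1
finger_force: 18.0
```

```bash
python3 r.py
```

```text
[532.069, 125.345, 176.872] [1.392, -0.289, 5.445] [-0.07, -0.261, 0.18] yaw -3.1279 Jeff -0.112 20.11
```

{"api": "carry_out", "payload": {"slide": [[0,0,0],[0,0,0]], "dr": [[0,0,-0.0017],[0,0,-0.0035]], "gripper": [0,0]}}

```text
clock: 11.92
eef_pos: [532.1, 125.3, 176.9]
eef_rot: [3.142, 0.001, 3.133]
wrist_force: [1.9, 0.2, 6.5]
finger_gap: 19.8
finger_force: 18.0
```

```bash
python3 r.py
```

```text
[532.053, 125.335, 176.858] [1.945, 0.169, 6.547] [0.065, -0.27, 0.139] yaw 3.1333 Jeff -0.112 19.76
```

{"api": "carry_out", "payload": {"slide": [[0,0,0.0005],[0,0,0.0005]], "dr": [[0,0,-0.0017],[0,0,-0.0035]], "gripper": [0,0]}}

```text
clock: 12.08
eef_pos: [532.0, 125.3, 176.9]
eef_rot: [3.142, 0.001, 3.111]
wrist_force: [2.6, 0.3, 3.9]
finger_gap: 20.1
finger_force: 18.0
```

```bash
python3 r.py
```

```text
[531.999, 125.341, 176.864] [2.568, 0.313, 3.853] [-0.009, -0.513, 0.175] yaw 3.111 Jeff -0.122 20.11
```

{"api": "carry_out", "payload": {"slide": [[0,0,0],[0,0,0]], "dr": [[0,0,-0.0017],[0,0,-0.0035]], "gripper": [0,0]}}

```text
clock: 12.25
eef_pos: [532.0, 125.4, 176.9]
eef_rot: [3.141, 0.001, 3.089]
wrist_force: [3.0, -0.1, 4.1]
finger_gap: 19.9
finger_force: 18.0
```

```bash
python3 r.py
```

```text
[532.007, 125.353, 176.878] [2.953, -0.055, 4.073] [0.045, -0.614, 0.213] yaw 3.0886 Jeff -0.119 19.87
```

{"api": "carry_out", "payload": {"slide": [[0.001,0,0],[0.001,0,0]], "dr": [[0,0,-0.0017],[0,0,-0.0035]], "gripper": [0,0]}}

```text
clock: 12.42
eef_pos: [532.1, 125.3, 176.9]
eef_rot: [3.142, -0.0, 3.067]
wrist_force: [1.9, -1.3, 5.4]
finger_gap: 19.8
finger_force: 18.0
```

```bash
python3 r.py
```

```text
[532.108, 125.339, 176.868] [1.851, -1.255, 5.379] [-0.001, -0.292, 0.171] yaw 3.0665 Jeff -0.115 19.8
```

Turned 0.78 rad so far; continuing.

{"api": "carry_out", "payload": {"slide": [[0,0,0],[0,0,0]], "dr": [[0,0,-0.0017],[0,0,-0.0035]], "gripper": [0,0]}}

```text
clock: 12.58
eef_pos: [532.1, 125.3, 176.8]
eef_rot: [3.142, 0.0, 3.045]
wrist_force: [1.4, 0.4, 5.8]
finger_gap: 19.7
finger_force: 18.0
```

```bash
python3 r.py
```

```text
[532.107, 125.349, 176.846] [1.436, 0.419, 5.85] [-0.03, -0.357, 0.157] yaw 3.0445 Jeff -0.112 19.74
```

{"api": "carry_out", "payload": {"slide": [[0,0,0],[0,0,0]], "dr": [[0,0,-0.0017],[0,0,-0.0035]], "gripper": [0,0]}}

```text
clock: 12.75
eef_pos: [532.1, 125.3, 176.9]
eef_rot: [3.142, 0.0, 3.023]
wrist_force: [2.1, 0.1, 5.6]
finger_gap: 19.8
finger_force: 18.0
```

```bash
python3 r.py
```

```text
[532.117, 125.338, 176.876] [2.135, 0.081, 5.562] [0.088, -0.323, 0.199] yaw 3.0226 Jeff -0.112 19.77
```

{"api": "carry_out", "payload": {"slide": [[0,0,0],[0,0,0]], "dr": [[0,0,-0.0017],[0,0,-0.0035]], "gripper": [0,0]}}

```text
clock: 12.92
eef_pos: [532.1, 125.4, 176.8]
eef_rot: [3.142, -0.0, 3.001]
wrist_force: [2.2, 0.3, 5.0]
finger_gap: 19.6
finger_force: 18.0
```

```bash
python3 r.py
```

```text
[532.094, 125.355, 176.846] [2.199, 0.26, 5.012] [0.018, -0.3, 0.153] yaw 3.0006 Jeff -0.112 19.58
```

{"api": "carry_out", "payload": {"slide": [[0,0,0],[0,0,0]], "dr": [[0,0,-0.0017],[0,0,-0.0035]], "gripper": [0,0]}}

```text
clock: 13.08
eef_pos: [532.1, 125.4, 176.8]
eef_rot: [3.142, -0.0, 2.979]
wrist_force: [1.4, -0.5, 5.3]
finger_gap: 19.8
finger_force: 18.0
```

```bash
python3 r.py
```

```text
[532.093, 125.374, 176.843] [1.45, -0.542, 5.25] [-0.007, -0.306, 0.147] yaw 2.9786 Jeff -0.112 19.81
```

{"api": "carry_out", "payload": {"slide": [[0,0,0],[0,0,0]], "dr": [[0,0,-0.0017],[0,0,-0.0035]], "gripper": [0,0]}}

```text
clock: 13.25
eef_pos: [532.1, 125.4, 176.9]
eef_rot: [3.142, 0.0, 2.957]
wrist_force: [2.4, 0.7, 5.6]
finger_gap: 20.2
finger_force: 18.0
```

```bash
python3 r.py
```

```text
[532.11, 125.369, 176.871] [2.354, 0.738, 5.586] [0.049, -0.365, 0.186] yaw 2.9566 Jeff -0.112 20.24
```

{"api": "carry_out", "payload": {"slide": [[0,0,0],[0,0,0]], "dr": [[0,0,-0.0017],[0,0,-0.0035]], "gripper": [0,0]}}

```text
clock: 13.42
eef_pos: [532.1, 125.4, 176.9]
eef_rot: [3.141, 0.0, 2.935]
wrist_force: [2.0, 0.4, 6.7]
finger_gap: 20.0
finger_force: 18.0
```

```bash
python3 r.py
```

```text
[532.117, 125.376, 176.853] [2.028, 0.381, 6.659] [0.088, -0.333, 0.169] yaw 2.9346 Jeff -0.112 19.99
```

{"api": "carry_out", "payload": {"slide": [[0,0,0],[0,0,0]], "dr": [[0,0,-0.0017],[0,0,-0.0035]], "gripper": [0,0]}}

```text
clock: 13.58
eef_pos: [532.1, 125.4, 176.8]
eef_rot: [3.142, 0.0, 2.913]
wrist_force: [1.6, 0.1, 5.5]
finger_gap: 19.7
finger_force: 18.0
```

```bash
python3 r.py
```

```text
[532.109, 125.368, 176.847] [1.624, 0.125, 5.464] [0.007, -0.321, 0.185] yaw 2.9126 Jeff -0.112 19.72
```

{"api": "carry_out", "payload": {"slide": [[0,0,0],[0,0,0]], "dr": [[0,0,-0.0017],[0,0,-0.0035]], "gripper": [0,0]}}

```text
clock: 13.75
eef_pos: [532.1, 125.4, 176.9]
eef_rot: [3.141, 0.0, 2.891]
wrist_force: [2.1, 0.0, 5.5]
finger_gap: 20.0
finger_force: 18.0
```

```bash
python3 r.py
```

```text
[532.136, 125.372, 176.862] [2.114, 0.021, 5.47] [-0.019, -0.323, 0.183] yaw 2.8906 Jeff -0.112 20.0
```

{"api": "carry_out", "payload": {"slide": [[0,0,0],[0,0,0]], "dr": [[0,0,-0.0017],[0,0,-0.0035]], "gripper": [0,0]}}

```text
clock: 13.92
eef_pos: [532.1, 125.4, 176.9]
eef_rot: [3.141, 0.0, 2.869]
wrist_force: [1.4, 0.4, 5.6]
finger_gap: 19.5
finger_force: 18.0
```

```bash
python3 r.py
```

```text
[532.122, 125.356, 176.854] [1.384, 0.355, 5.572] [0.002, -0.331, 0.158] yaw 2.8686 Jeff -0.112 19.48
```

{"api": "carry_out", "payload": {"slide": [[0,0,0],[0,0,0]], "dr": [[0,0,-0.0017],[0,0,-0.0035]], "gripper": [0,0]}}

```text
clock: 14.08
eef_pos: [532.1, 125.4, 176.9]
eef_rot: [-3.142, 0.0, 2.847]
wrist_force: [0.9, 0.4, 5.9]
finger_gap: 20.3
finger_force: 18.2
```

```bash
python3 r.py
```

```text
[532.09, 125.366, 176.864] [0.93, 0.434, 5.922] [0.099, -0.296, 0.418] yaw 2.8469 Jeff 0.163 20.34
```

The moment jumped to 0.42 N m, which is the stop. I'll hold briefly, then back off to mid-play and lift.

{"api": "carry_out", "payload": {"slide": [[0,0,0],[0,0,0]], "dr": [[0,0,0],[0,0,0]], "gripper": [0,0]}}

```text
clock: 14.25
eef_pos: [532.1, 125.4, 176.9]
eef_rot: [-3.142, 0.0, 2.847]
wrist_force: [1.5, 0.1, 5.5]
finger_gap: 19.7
finger_force: 18.2
```

```bash
python3 r.py
```

```text
[532.097, 125.387, 176.883] [1.526, 0.139, 5.455] [0.032, -0.316, 0.447] yaw 2.8475 Jeff 0.489 19.75
```

{"api": "carry_out", "payload": {"slide": [[0,0,0.0005],[0,0,0.001],[0,0,0.001],[0,0,0.001],[0,0,0.001],[0,0,0.001]], "dr": [[0,0,0.003],[0,0,0.006],[0,0,0.009],[0,0,0.0095],[0,0,0.0095],[0,0,0.0095]], "gripper": [0,0,0,0,0,0], "newtons": 18}}

```text
clock: 14.75
eef_pos: [531.9, 125.3, 176.9]
eef_rot: [-3.141, -0.001, 2.907]
wrist_force: [-0.5, 0.4, 3.8]
finger_gap: 19.9
finger_force: 18.0
```

```bash
python3 r.py
```

```text
[531.914, 125.326, 176.894] [-0.546, 0.449, 3.787] [0.101, 0.103, 0.089] yaw 2.907 Jeff 0.005 19.93
```

{"api": "carry_out", "payload": {"slide": [[0,0,0.001],[0,0,0.001],[0,0,0.005],[0,0,0.01],[0,0,0.018],[0,0,0.03],[0,0,0.04],[0,0,0.06]], "dr": [[0,0,0],[0,0,0],[0,0,0],[0,0,0],[0,0,0],[0,0,0],[0,0,0],[0,0,0]], "gripper": [0,0,0,0,0,0,0,0], "newtons": 40}}

```text
clock: 15.42
eef_pos: [532.0, 125.3, 192.1]
eef_rot: [-3.141, -0.001, 2.907]
wrist_force: [-0.5, -0.2, -1.4]
finger_gap: 19.8
finger_force: 40.0
```

{"api": "carry_out", "payload": {"slide": [[0,0,0.1],[0,0,0.2],[0,0,0.24],[0,0,0.24],[0,0,0.24]], "dr": [[0,0,0],[0,0,0],[0,0,0],[0,0,0],[0,0,0]], "gripper": [0,0,0,0,0]}}

```text
clock: 15.83
eef_pos: [532.0, 125.3, 251.6]
eef_rot: [3.141, 0.0, 2.907]
wrist_force: [-0.1, 0.1, -2.6]
finger_gap: 19.5
finger_force: 40.0
```

```bash
python3 r.py; python3 - <<'E'
from h import *
a=save("wrist","w4.png");cv2.imwrite("pics/w4c.png",cv2.resize(a,(784,588)))
E
```

```text
[531.988, 125.298, 251.635] [-0.101, 0.084, -2.58] [0.046, 0.005, -0.034] yaw 2.9072 Jeff 0.0 19.5
```

View pics/w4c.png

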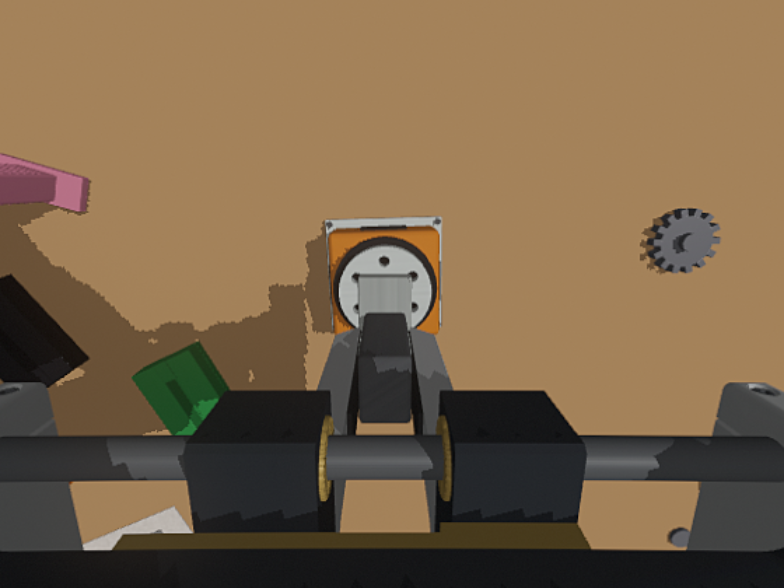

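The ring holes are at (384,260), (357,277) and (413,277), aligned with the tool, and the spanner is held straight. Next I'll return it to its stand.

{"api": "carry_out", "payload": {"slide": [[-0.01,-0.08,0],[-0.02,-0.2,0],[-0.035,-0.33,0],[-0.035,-0.46,0],[-0.035,-0.58,0],[-0.035,-0.614,0],[-0.035,-0.614,0]], "dr": [[0,0,0.01],[0,0,0.02],[0,0,0.03],[0,0,0.04],[0,0,0.047],[0,0,0.047],[0,0,0.047]], "gripper": [0,0,0,0,0,0,0]}}

```text
clock: 16.47
eef_pos: [523.0, -29.8, 250.6]
eef_rot: [3.141, -0.002, -3.084]
wrist_force: [-0.1, -0.0, -2.0]
finger_gap: 19.2
finger_force: 40.0
```

{"api": "carry_out", "payload": {"slide": [[-0.01,-0.08,0],[-0.02,-0.2,0],[-0.035,-0.33,0],[-0.035,-0.46,0],[-0.035,-0.58,0],[-0.035,-0.614,0],[-0.035,-0.614,0],[-0.035,-0.614,0]], "dr": [[0,0,0.01],[0,0,0.02],[0,0,0.03],[0,0,0.04],[0,0,0.047],[0,0,0.047],[0,0,0.047],[0,0,0.047]], "gripper": [0,0,0,0,0,0,0,0]}}

```text
clock: 17.13
eef_pos: [514.7, -180.5, 251.3]
eef_rot: [3.14, -0.001, -2.787]
wrist_force: [0.4, -0.5, -0.9]
finger_gap: 19.7
finger_force: 40.0
```

{"api": "carry_out", "payload": {"slide": [[0,0,-0.1],[0,0,-0.2],[0,0,-0.3],[0,0,-0.36],[0,0,-0.38],[0,0,-0.38],[0,0,-0.38]], "dr": [[0,0,0],[0,0,0],[0,0,0],[0,0,0],[0,0,0],[0,0,0],[0,0,0]], "gripper": [0,0,0,0,0,0,0]}}

```text
clock: 17.72
eef_pos: [515.1, -180.8, 157.8]
eef_rot: [-3.141, 0.001, -2.785]
wrist_force: [1.0, -0.6, -1.5]
finger_gap: 20.2
finger_force: 40.0
```

```bash
python3 r.py
```

```text
[515.091, -180.803, 157.78] [1.003, -0.565, -1.514] [0.077, 0.018, 0.024] yaw -2.7846 Jeff 0.033 20.24
```

{"api": "carry_out", "payload": {"slide": [[-0.0025,-0.004,0],[-0.0025,-0.004,-0.02],[-0.0025,-0.004,-0.04],[-0.0025,-0.004,-0.06],[-0.0025,-0.004,-0.073],[-0.0025,-0.004,-0.076],[-0.0025,-0.004,-0.076],[-0.0025,-0.004,-0.076]], "dr": [[0,0,0],[0,0,0],[0,0,0],[0,0,0],[0,0,0],[0,0,0],[0,0,0],[0,0,0]], "gripper": [0,0,0,0,0,0,0,0]}}

```text
clock: 18.38
eef_pos: [513.9, -182.7, 137.9]
eef_rot: [3.141, -0.0, -2.785]
wrist_force: [-1.0, -0.1, -0.3]
finger_gap: 19.5
finger_force: 40.0
```

{"api": "carry_out", "payload": {"slide": [[0,0,-0.001],[0,0,-0.002],[0,0,-0.003],[0,0,-0.003]], "dr": [[0,0,0],[0,0,0],[0,0,0],[0,0,0]], "gripper": [0,0,0,0]}}

```text
clock: 18.72
eef_pos: [514.0, -182.7, 137.8]
eef_rot: [-3.142, 0.0, -2.785]
wrist_force: [-5.1, 1.5, 8.6]
finger_gap: 19.7
finger_force: 40.0
```

```bash
python3 r.py
```

```text
[513.969, -182.697, 137.838] [-5.131, 1.47, 8.552] [0.392, 0.903, -0.044] yaw -2.7854 Jeff 0.0 19.67
```

{"api": "carry_out", "payload": {"slide": [[0,0,0.002],[0,0,0.002],[0,0,0.002],[0,0,0.002],[0,0,0.002],[0,0,0.002],[0,0,0.002],[0,0,0.002]], "dr": [[0,0,0],[0,0,0],[0,0,0],[0,0,0],[0,0,0],[0,0,0],[0,0,0],[0,0,0]], "gripper": [0,0,25,30,40,50,60,60]}}

```text
clock: 19.38
eef_pos: [514.0, -182.7, 137.7]
eef_rot: [3.142, -0.0, -2.785]
wrist_force: [0.6, 0.1, -0.2]
finger_gap: 51.4
finger_force: 0.0
```

{"api": "carry_out", "payload": {"slide": [[0,0,0.03],[0,0,0.1],[0,0,0.2],[0,0,0.35],[0,0,0.45],[0,0,0.45],[0,0,0.45],[0,0,0.45]], "dr": [[0,0,0],[0,0,0],[0,0,0],[0,0,0],[0,0,0],[0,0,0],[0,0,0],[0,0,0]], "gripper": [60,60,60,60,60,60,60,60]}}

```text
clock: 20.05
eef_pos: [513.7, -182.5, 249.7]
eef_rot: [3.141, -0.001, -2.785]
wrist_force: [0.1, 0.1, -0.4]
finger_gap: 56.5
finger_force: 0.0
```

```bash
python3 r.py; python3 - <<'E'
from h import *
a=save("wrist","w5.png");cv2.imwrite("pics/w5c.png",cv2.resize(a[63:343,133:413],(560,560),interpolation=cv2.INTER_CUBIC))
E
```

```text
[513.676, -182.548, 249.688] [0.134, 0.13, -0.381] [0.071, 0.028, -0.017] yaw -2.7853 Jeff -0.0 56.46
```

View pics/w5c.png

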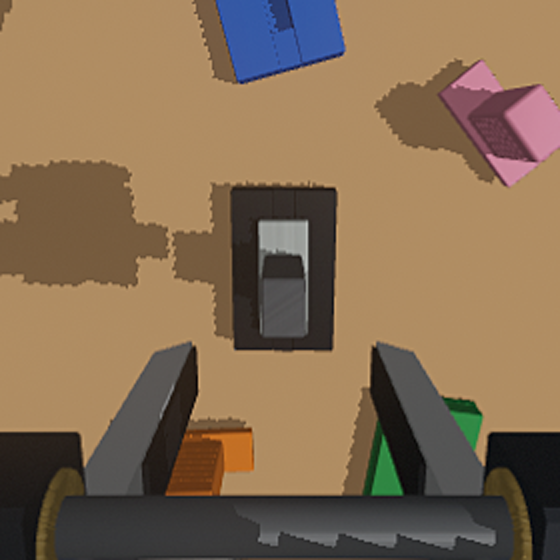

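The spanner stands upright in the black stand with its handle top at about (283,307), just as at the start, and nothing is touching it.

```bash
python3 -c "from cell import *; print(sign_off())"
```

```text
the job is handed in; nothing more can be done
None
```

I handed the job in: both pins were fully seated, the ring was turned about 1.0 rad clockwise to its stop (about 0.45 N m measured at the wrist), and the spanner is back upright in its stand with the loose parts untouched.

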